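# Jog punches to the end of a tipping tray

### The job

Lay the loose steel punch lengthwise in the empty middle lane of the tipping tray, then press the tray's rubber-faced lip down until the tray bears firmly on its rubber stop (10 to 20 newtons on the lip, never over 25) and hold it there for a second, so that all three punches slide down against the wall at the lip end. Then ease the tray back up to level, staying on the lip so that it does not spring back, and let go, leaving the loupe, the bottles and the tins where they stand.

Things in the scene. Friction and masses are not known exactly. Their poses are not given: they have to be found in the camera images.
- tray_stand: Fixed grey stand of the tipping tray: base plate 170 x 230 x 8 mm with two upright cheeks at its sides. Origin at the centre of its underside on the table. Its y axis runs along the tray from the lip end (-y) to the other end (+y), its x axis across the lanes. The tray pivots about the stand's x axis, 95 mm above the table, at the middle of the tray.
- tip_tray (a joint): Tilt of the tray, 0 = level, growing as the lip end goes down. A spring holds it level: tipping takes about 2 to 5 N on the lip, until the tray meets a rubber-headed set screw below. This stop is set anew each time, not measured: met anywhere from 0.48 to 0.66 rad; from there the force climbs steeply (some 3 to 10 N per mm at the lip). Let go while tipped, the tray snaps back.
- tray_hinge (a point): Middle of the pivot axis of the aluminium tray; axes turn with the tray: x across the lanes, y from the lip end to the other end, z up out of the tray. Tray inside 114 mm wide, 200 mm long, walls 14 mm high, 3 mm thick; two ribs 3 mm thick, 8 mm high part it into three lanes, each about 36 mm wide. Smooth floor: punches start to slide at 0.28 to 0.44 rad.
- low_end (a point): Point on the tray floor at the inside of the lip-end wall, in the middle of the middle lane: 100 mm from the pivot towards the lip and 6 mm above the pivot axis. Turns with the tray, axes as the tray's (y points up the lane, away from the wall).
- lip (a point): Centre of the upper face of the press lip, a flat black rubber pad 52 mm (across) x 36 mm outside the lip-end wall, 127 mm from the pivot and 9 mm above its axis; level with z up when the tray is level. The end wall, 11 mm higher than the pad, stands 24 mm from this point. Turns with the tray.
- stray_punch: Loose steel punch on the table right of the tray, 113 mm long, shank about 8 mm thick, 50 g. Origin at the middle of its length and thickness-wise on its underside; it lies along its own y axis (within 3 degrees).
- punch_a: Steel flat chisel already lying in an outer lane, 125 mm long, 9 mm thick; origin on the underside at half length, lying along its own y axis (within 5 degrees).
- punch_b: Steel chasing punch already lying in the other outer lane, 119 mm long, 9 mm thick; origin on the underside at half length, lying along its own y axis (within 5 degrees).
- loupe: Black loupe, 41 mm across and 34 mm high, standing on the table; origin under its centre. Leave it alone.
- oil_bottle: Amber bottle, 39 mm across and 80 mm high, standing; origin under its centre. Leave it alone.
- wax_tin: Red and white round tin, 68 mm across and 24 mm high; origin under its centre. Leave it alone.

How it is judged:
On the way, in this order (a step that is already met when the one before it is completed fails the run):
1. the loose punch lies released in the middle lane, the tray level (x of stray_punch in the frame of low_end between -0.018 and 0.018 m and y of stray_punch in the frame of low_end between 0.03 and 0.17 m and z of stray_punch in the frame of low_end between -0.004 and 0.006 m and contact force between the fingers and stray_punch below 0.1 N and value of joint tip_tray below 0.05 rad), for 0.2 s.
2. the tray is tipped onto its stop and pressed there with at least 8 N by the fingers (value of joint tip_tray above 0.4 rad and velocity of joint tip_tray below 0.15 rad/s and contact force between the fingers and tip_tray above 8 N), for 0.5 s.
At the end, for the whole second after the job is handed in: All three punches lie in the tray at rest, each with its end within about 5 mm of the inside of the lip-end wall, the formerly loose one in the middle lane, and the tray is level again (under 0.03 rad) (y of punch_a in the frame of low_end between 0.03 and 0.068 m and x of punch_a in the frame of low_end between -0.058 and 0.058 m and z of punch_a in the frame of low_end between -0.004 and 0.012 m and linear speed of each of punch_a, punch_b, stray_punch below 0.02 m/s and y of punch_b in the frame of low_end between 0.03 and 0.065 m and x of punch_b in the frame of low_end between -0.058 and 0.058 m and z of punch_b in the frame of low_end between -0.004 and 0.012 m and y of stray_punch in the frame of low_end between 0.03 and 0.062 m and x of stray_punch in the frame of low_end between -0.018 and 0.018 m and z of stray_punch in the frame of low_end between -0.004 and 0.012 m and value of joint tip_tray below 0.03 rad); the robot touches nothing.
It fails at once if the fingers press on the tray with more than 25 N (contact force between the fingers and tip_tray above 25 N).
It fails at once if the tray springs back (faster than 1.5 rad/s) (velocity of joint tip_tray below -1.5 rad/s).
It fails at once if the loupe is moved by more than 20 mm (distance of loupe from where it was at the start of the episode above 0.02 m).
It fails at once if the bottle is moved by more than 20 mm (distance of oil_bottle from where it was at the start of the episode above 0.02 m).
It fails at once if the tin is moved by more than 20 mm (distance of wax_tin from where it was at the start of the episode above 0.02 m).
It also fails if it takes over 72 s, if anything falls off the work surface, if the arm or the gripper's body presses on something with over 40 N, if the wrist force passes 120 N, or if a joint passes its speed limit or range.

### The arm

A 7-joint arm with a two-finger parallel gripper is mounted at the origin on a cart in front of the work surface, level with it; the furniture and walls round the work are solid. World frame = base frame: x ahead of the robot, y to its left, z up, the work surface at z = 0. Lengths are in m, angles in rad, forces in N, time in s.
With the tool pointing down it reaches from about 0.425 to 0.875 m from the base axis. Payload 4.7 kg.
Tool frame: the origin (TCP) lies at the very end of the fingers, on their centre line; the grasp point (between the pads) lies 19 mm behind it; z points along the fingers, y is the direction in which the jaws open and shut (so a half turn about z gives the same grasp; the last joint's range is limited). The gripper opens to 87 mm and grips with 3 to 60 N. Pads are 19 mm wide; open, the fingers measure 117 mm over their backs; the gripper's body (75 mm by 190 mm) begins 51 mm behind the grasp point.
Start: joints at [1.18, 0.321, -0.07, 1.45, 0.023, 1.371, -0.057], TCP at [0.256, -0.597, 0.223] pointing down, gripper open.
Joint ranges: [-2.86, 2.86], [-0.3, 2.09], [-1.38, 1.24], [0.06, 2.45], [-1.56, 4.7], [0.09, 2.05], [-2.69, 2.69]. Speed limits (rad/s): [2.57, 2.57, 3.14, 3.14, 3.14, 3.14, 3.14].

### API

Orientations are given as a rotation vector (axis times angle).
In Python, from bench import ctrl gives the robot as it stands. The module is installed in compiled form; this text tells all that it offers.
- The arm moves only by the tool move_arm, never from a script. Its arguments are lists of equal length, an entry for each row: "dp": the shift along the tool's x, y, z in units of 30 mm (1.0 is 30 mm), a list of three; "turn": the turn about the tool's z in units of 5 degrees (1.0 is 5 degrees); "jaw": the opening, from -1 (shut) to 1 (fully open). A call has 1 to 5 rows; each row is the pose to reach, as a shift and turn from the pose commanded when the call began, along the tool's axes at that moment; what a row does not reach only later rows make up. A row lasts 1/10 s, in which the tool goes at most 50 mm and 8.59 degrees, less where a joint would pass 70% of its speed; a pose out of reach is approached as far as the arm can. A call with a gripper value outside its range is refused whole. The fingers move at their own pace and stop on an object; "grip_force" is the grip in N (left out, the last holds). Time passes only in rows, so rows that repeat a pose let the fingers close. It gives the time, the measured TCP pose, the force and the opening at its end, in the units of the state.
- ctrl.get_state(): the state, without advancing time (a new reading comes with each control period).
- ctrl.get_image(name): name is "scene" or "top"; returns the picture (384x512x3 uint8, red, green, blue); there is no depth.
- ctrl.camera_info(name): a dict with "intrinsics" (3x3 intrinsics, pixels), "dist" ([k1, k2, p1, p2, k3] as OpenCV has them; the pictures are not rectified), "extrinsics" (4x4, takes a point from world to camera coordinates). Camera axes: x right, y up, looking along -z (the intrinsics and any distortion apply to the point x, -y, -z); pixel columns grow to the right and rows downward; lengths in m; the calibration is good to about 2 mm. A picture is of the moment at which its call begins. camera_info takes no time and is no camera call.
- ctrl.close_job(): hands the job in, once; it reports no verdict.
Trained networks look in the newest picture that a camera, given by its name, has taken for a name from the list of things; names that differ only in an ending like _2 or _b are one class to them, and where a whole thing is asked for, a point or a joint stands for the part that bears it (a point fixed in the world has none). Each returns a list of dicts, best first, with "confidence" (0 to 1); they miss things now and then, are a little off and sometimes report something else, mostly with a low value. They report only what shows in the picture. A call takes as long as a camera call.
- ctrl.look_for(camera, target): "rect" ([centre column, centre row, width, height] in pixels, round what is visible of it).
- ctrl.masks_of(camera, target): "region" (384x512 bool, what is visible of it) and "rect" ([centre column, centre row, width, height] in pixels, round what is visible of it).
The state is a dict: "time": time; "joint_positions": joint angles; "qd": joint speeds; "joint_torque": joint torques, N m; "position": TCP position; "tool_rot": TCP orientation; "ft_force": force on the tool from outside, world axes, zero at the start; "torque": the same for the moment, N m; "grip_width": opening from 0.0 (shut) to 1.0 (fully open).
Only numpy, scipy, OpenCV 4.12 (cv2) and the standard library are available. Lean on these libraries where they do the work, as an engineer would, in place of code of your own. Each camera call takes 0.05 s, during which the arm holds its last target. There are 200 camera calls.

## Working session

There is one attempt and no reset: what is moved stays moved. The work goes in short steps, Python scripts to look and compute and a tool call to move; the robot and the scene stay as the last step left them, time stands still between calls to the robot, and variables do not carry over. Pictures are saved under pics/ and viewed, about 8 in all and at most 12, crops included, and the job is handed in when it is done.

Besides the shell and the picture viewer there is one more tool, called after "Emit:" as name(argument=value, ...), one argument or row to a line, values as JSON. move_arm: Moves the arm, as the interface text tells. Its arguments: {"type":"object","properties":{"dp":{"type":"array","items":{"type":"array","items":{"type":"number"}}},"turn":{"type":"array","items":{"type":"number"}},"jaw":{"type":"array","items":{"type":"number"}},"grip_force":{"type":"number"}},"required":["dp","turn","jaw"]}

```bash
mkdir -p pics
cat > h.py <<'E'
import numpy as np, cv2
from bench import ctrl
from scipy.spatial.transform import Rotation as R
def cam(n):
    c=ctrl.camera_info(n); return np.array(c["intrinsics"],float),np.array(c["dist"],float),np.array(c["extrinsics"],float)
def proj(n,P):
    K,d,E=cam(n); F=np.diag([1.,-1,-1]); r=F@E[:3,:3]; t=F@E[:3,3]
    return cv2.projectPoints(np.atleast_2d(np.array(P,float)),cv2.Rodrigues(r)[0],t,K,d)[0].reshape(-1,2)
def unproj(n,px,z):
    K,d,E=cam(n); F=np.diag([1.,-1,-1]); r=F@E[:3,:3]; t=F@E[:3,3]
    u=cv2.undistortPoints(np.array(px,float).reshape(-1,1,2),K,d).reshape(-1,2)
    D=np.c_[u,np.ones(len(u))]@r; C=-r.T@t
    return C+D*((z-C[2])/D[:,2])[:,None]
def save(n,f):
    im=ctrl.get_image(n); cv2.imwrite("pics/"+f,im[:,:,::-1]); return im
E
python3 - <<'E'
from h import *
for n in("scene","top"):
    save(n,n+"0.png"); K,d,E=cam(n); print(n,K.tolist(),d,(-E[:3,:3].T@E[:3,3]).round(3))
    for t in("stray_punch","tray_stand","tip_tray","lip","loupe","oil_bottle","wax_tin"):
        print(t,[(round(o["confidence"],2),np.round(o["rect"],0).tolist()) for o in ctrl.look_for(n,t)][:4])
a=cv2.imread("pics/scene0.png");b=cv2.imread("pics/top0.png")
s=ctrl.get_state();print(s["position"],s["tool_rot"],s["ft_force"],R.from_rotvec(s["tool_rot"]).as_matrix().round(2))
E
```

```text
scene [[406.97196231531706, 0.0, 257.8972931413167], [0.0, 406.97196231531706, 194.51283153613898], [0.0, 0.0, 1.0]] [0.00919422 0.         0.         0.         0.        ] [ 0.238 -0.94   0.544]
stray_punch [(0.52, [194.0, 170.0, 11.0, 14.0]), (0.5, [225.0, 273.0, 39.0, 12.0])]
tray_stand [(0.96, [216.0, 189.0, 76.0, 74.0])]
tip_tray [(0.95, [210.0, 171.0, 60.0, 32.0]), (0.34, [192.0, 169.0, 14.0, 10.0])]
lip [(0.85, [213.0, 173.0, 63.0, 40.0])]
loupe [(0.62, [319.0, 242.0, 19.0, 20.0])]
oil_bottle [(0.85, [282.0, 189.0, 9.0, 31.0])]
wax_tin [(0.68, [350.0, 280.0, 32.0, 29.0])]
top [[407.2144342630179, 0.0, 259.7320128723482], [0.0, 407.2144342630179, 188.35940275891687], [0.0, 0.0, 1.0]] [-0.12851836  0.          0.          0.          0.        ] [ 0.487 -0.094  1.036]
stray_punch [(0.41, [311.0, 254.0, 40.0, 23.0])]
tray_stand [(0.73, [168.0, 211.0, 108.0, 62.0]), (0.58, [167.0, 215.0, 110.0, 76.0])]
tip_tray [(0.74, [169.0, 213.0, 110.0, 64.0])]
lip [(0.79, [169.0, 214.0, 108.0, 61.0])]
loupe [(0.63, [314.0, 160.0, 16.0, 13.0])]
oil_bottle [(0.8, [204.0, 141.0, 16.0, 20.0])]
wax_tin [(0.9, [367.0, 164.0, 26.0, 25.0])]
[ 0.25600576 -0.59749696  0.22260986] [ 3.07732289e+00  6.31651754e-01 -7.10956683e-06] [-0.04850751 -0.72686961  0.0923967 ] [[ 0.92  0.39  0.  ]
 [ 0.39 -0.92 -0.  ]
 [-0.    0.   -1.  ]]
```

View pics/scene0.png

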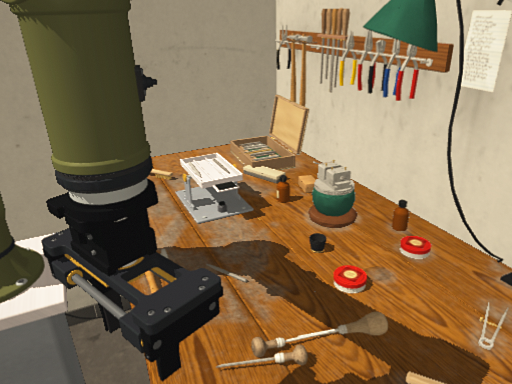

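View pics/top0.png

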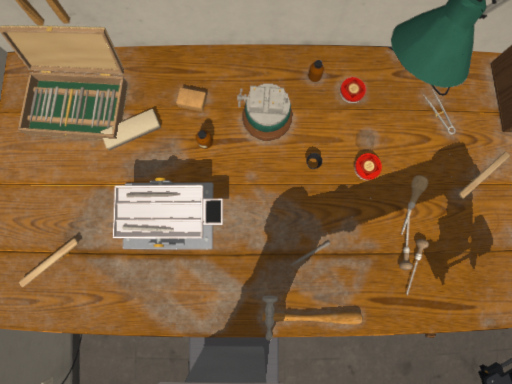

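The top view shows the tray at about columns 114–202, rows 185–238, with the lip pad at (213,211). The stray punch is in shadow near (311,254), with the loupe at (314,160), the bottle at (204,135) and the tin at (368,165). Next I'll refine the tray and punch.

Run:
```python
from h import *
im=save("top","t1.png")
for t in("stray_punch","lip","tip_tray"):
    for o in ctrl.masks_of("top",t)[:2]:
        m=o["region"].astype(np.uint8); ys,xs=np.nonzero(m)
        if len(xs)<5: continue
        r=cv2.minAreaRect(np.c_[xs,ys].astype(np.float32)); print(t,round(o["confidence"],2),len(xs),r)
        if t=="stray_punch":
            P=unproj("top",np.c_[xs,ys],0.004)[:,:2]; c=P.mean(0); w,v=np.linalg.eigh(np.cov((P-c).T)); a=v[:,1]; s=(P-c)@a
            print("centre",c+a*(s.min()+s.max())/2,"axis",a,"deg",np.degrees(np.arctan2(a[1],a[0])),"len",np.ptp(s))
im2=save("scene","s1.png")
def gam(x): return (255*(x/255.)**0.6).astype(np.uint8)
A=cv2.resize(gam(im[175:250,105:230]),None,fx=6,fy=6,interpolation=cv2.INTER_CUBIC)
B=cv2.resize(gam(im[225:280,270:345]),None,fx=6,fy=6,interpolation=cv2.INTER_CUBIC)
cv2.imwrite("pics/cA.png",A[:,:,::-1]); cv2.imwrite("pics/cB.png",B[:,:,::-1])
for o in ctrl.masks_of("scene","stray_punch")[:3]:
    ys,xs=np.nonzero(o["region"]); P=unproj("scene",np.c_[xs,ys],0.004)[:,:2]; print(o["confidence"],o["rect"],P.mean(0),P.min(0),P.max(0))
```

```text
stray_punch 0.52 84 ((309.72479248046875, 253.4174041748047), (2.3704988956451416, 40.298484802246094), 61.69924545288086)
centre [ 0.47893081 -0.22753046] axis [-0.47519417  0.87988096] deg 118.37199320970164 len 0.10215276725771893
stray_punch 0.5 4712 ((167.50152587890625, 211.9722900390625), (107.94465637207031, 59.13104248046875), 3.1798300743103027)
centre [0.58450754 0.13543582] axis [-0.00412924  0.99999147] deg 90.23658890501345 len 0.2814014008152027
lip 0.86 4741 ((167.4753875732422, 212.4430694580078), (108.05559539794922, 58.077110290527344), 3.1798300743103027)
tip_tray 0.9 4871 ((167.16021728515625, 212.455810546875), (108.63909912109375, 62.071983337402344), 3.0127875804901123)
0.73 [227.7, 275.0, 39.2, 13.7] [ 0.47903403 -0.23072791] [ 0.45186782 -0.27779226] [ 0.50829996 -0.18458595]
```

View pics/cA.png

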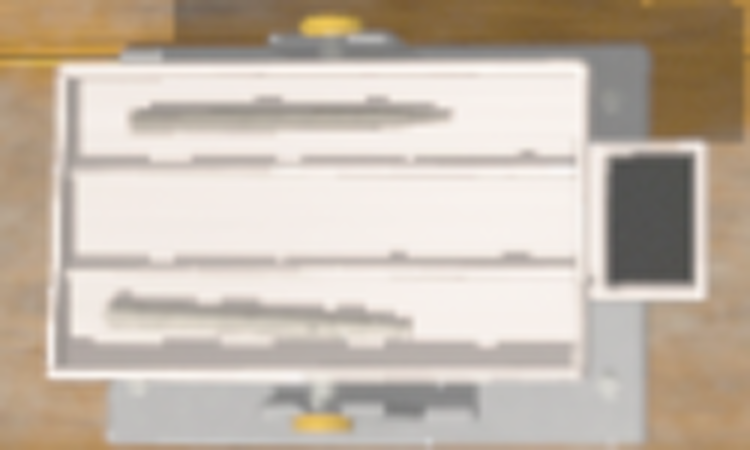

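View pics/cB.png

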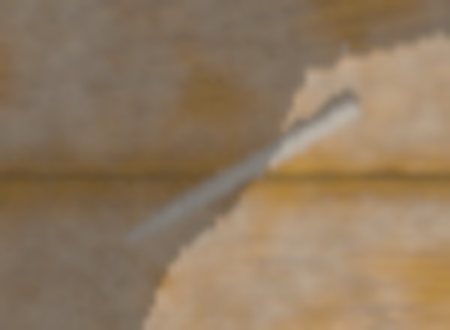

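Run:
```python
from h import *
f=lambda u,o:(np.array(u,float)+.5)/6-.5+np.array(o)
W=unproj("top",f([(60,63),(588,62),(584,378),(48,378)],(105,175)),0.115)[:,:2]
L=unproj("top",f([(608,153),(695,153),(693,286),(607,286)],(105,175)),0.104)[:,:2]
print("wall",W.round(4),W.mean(0),[np.linalg.norm(W[i]-W[(i+1)%4]).round(4) for i in range(4)])
print("lip",L.round(4),L.mean(0))
ribs=unproj("top",f([(75,165),(578,165),(70,265),(575,265)],(105,175)),0.109);print("ribs",ribs.round(4))
P=unproj("top",f([(128,238),(355,98)],(270,225)),0.006)[:,:2];d=P[1]-P[0];print("punch",P.round(4),P.mean(0),np.linalg.norm(d),np.degrees(np.arctan2(d[1],d[0])))
print("loupe,bottle,tin",unproj("top",[(314,160),(204,141),(367,164)],0.02)[:,:2])
s=ctrl.get_state();print(s["time"])
pv=np.r_[W.mean(0)]
a=np.array([-0.5,0.866])
for z in (.0,.1):print("proj scene", proj("scene",[[*P[0],.004],[*P[1],.004]]))
m=unproj("scene",[(208,264),(247,281)],0.004);print(m)
```

```text
wall [[0.6352 0.2368]
 [0.6356 0.0305]
 [0.5153 0.0298]
 [0.5137 0.2357]] [0.57492013 0.13319249] [np.float64(0.2063), np.float64(0.1203), np.float64(0.2059), np.float64(0.1215)]
lip [[ 0.6019  0.0236]
 [ 0.6019 -0.01  ]
 [ 0.5507 -0.0099]
 [ 0.5507  0.023 ]] [0.57628446 0.00667817]
ribs [[0.5961 0.2309 0.109 ]
 [0.5966 0.0344 0.109 ]
 [0.5573 0.231  0.109 ]
 [0.5583 0.0348 0.109 ]]
punch [[ 0.4521 -0.1794]
 [ 0.5099 -0.2758]] [ 0.48104957 -0.22761914] 0.11244817397394824 -59.0686600199126
loupe,bottle,tin [[ 0.71570218 -0.24045992]
 [ 0.76563191  0.04228925]
 [ 0.70578582 -0.37796144]]
1.1
proj scene [[207.38088458 263.79698919]
 [247.34770055 279.66470215]]
proj scene [[207.38088458 263.79698919]
 [247.34770055 279.66470215]]
[[ 0.45315805 -0.18082022  0.004     ]
 [ 0.50739483 -0.27976492  0.004     ]]
```

Dimensions agree with the data: wall 206x120 mm, pad about 34x51 mm, punch 112 mm, and both cameras agree on the punch. Pivot ≈ (0.576, 0.133) and punch centre ≈ (0.481, -0.228), axis at 121°.

```bash
cat > d.py <<'E'
import sys
from h import *
def go(x,y,z,th):
    s=ctrl.get_state(); M=R.from_rotvec(s["tool_rot"]).as_matrix(); p=np.array(s["position"])
    cur=np.degrees(np.arctan2(M[1,0],M[0,0])); t=(cur-th+180)%360-180
    print("t",round(s["time"],2),"p",p.round(4),"th",round(cur,2),"tilt",(M[:,2]).round(4),"F",np.round(s["ft_force"],2),"w",round(s["grip_width"],3))
    print("dp",(M.T@(np.array([x,y,z])-p)/.03).round(3),"turn",round(t/5,2),"q",np.round(s["joint_positions"],2))
if __name__=="__main__": go(*map(float,sys.argv[1:]))
E
python3 d.py .481 -.228 .1 120.9
```

```text
t 1.1 p [ 0.256  -0.5975  0.2226] th 23.19 tilt [-0.e+00 -1.e-04 -1.e+00] F [0.1  0.54 0.36] w 1.0
dp [11.746 -8.367  4.085] turn -19.54 q [ 1.18  0.32 -0.07  1.45  0.02  1.37 -0.06]
```

Emit:
move_arm(
  dp=[
    [1.3,-0.9,0.2],
    [2.6,-1.8,0.4],
    [3.9,-2.7,0.6],
    [5.2,-3.6,0.8],
    [6.5,-4.5,1.0],
  ],
  turn=[-1.7,-3.4,-5.1,-6.8,-8.5],
  jaw=[0.4,0.4,0.4,0.4,0.4],
)

```text
time: 1.6
position: [0.3828, -0.395, 0.1926]
tool_rot: [2.634, 1.711, -0.0]
ft_force: [0.8, -1.2, 0.6]
grip_width: 0.71
```

```bash
python3 d.py .481 -.228 .08 120.9
```

```text
t 1.6 p [ 0.3828 -0.395   0.1926] th 66.04 tilt [ 4.e-04 -8.e-04 -1.e+00] F [ 0.8  -1.22  0.56] w 0.71
dp [6.417 0.727 3.75 ] turn -10.97 q [ 1.02  0.14 -0.29  1.74  0.04  1.27  0.3 ]
```

Emit:
move_arm(
  dp=[
    [1.3,0.15,0.6],
    [2.6,0.3,1.2],
    [3.9,0.45,1.8],
    [5.2,0.6,2.4],
    [6.4,0.73,3.0],
  ],
  turn=[-1.7,-3.4,-5.1,-6.8,-8.5],
  jaw=[0.2,0.2,0.2,0.2,0.2],
)

```text
time: 2.1
position: [0.482, -0.229, 0.1023]
tool_rot: [1.833, 2.55, 0.0]
ft_force: [1.0, 0.3, 0.2]
grip_width: 0.602
```

```bash
python3 d.py .481 -.228 .05 120.9
```

```text
t 2.1 p [ 0.482  -0.229   0.1023] th 108.57 tilt [ 9.e-04 -6.e-04 -1.e+00] F [1.02 0.29 0.23] w 0.602
dp [ 0.042 -0.021  1.743] turn -2.47 q [ 0.84  0.2  -0.49  1.87  0.11  1.09  0.63]
```

Emit:
move_arm(
  dp=[
    [0.02,0,0.8],
    [0.04,-0.02,1.75],
    [0.04,-0.02,1.75],
    [0.04,-0.02,1.75],
  ],
  turn=[-1.5,-2.47,-2.47,-2.47],
  jaw=[0.0,0.0,0.0,0.0],
)

```text
time: 2.5
position: [0.48, -0.2298, 0.0503]
tool_rot: [-1.561, -2.726, -0.0]
ft_force: [0.3, -0.6, -0.3]
grip_width: 0.504
```

Run:
```python
from h import *
from d import go
im=save("scene","s2.png"); t=save("top","t2.png")
A=cv2.resize(im[200:320,160:300],None,fx=4,fy=4,interpolation=cv2.INTER_CUBIC);B=cv2.resize(t[200:320,240:380],None,fx=4,fy=4,interpolation=cv2.INTER_CUBIC)
cv2.imwrite("pics/c2.png",cv2.resize(np.hstack([A,B]),(800,343))[:,:,::-1])
go(.481,-.228,.003,120.9)
```

```text
t 2.6 p [ 0.4811 -0.2306  0.0517] th 120.42 tilt [ 0.0022 -0.0014 -1.    ] F [ 1.06  0.04 -0.26] w 0.506
dp [0.08  0.037 1.622] turn -0.1 q [ 0.85  0.27 -0.5   1.92  0.15  0.99  0.81]
```

View pics/c2.png

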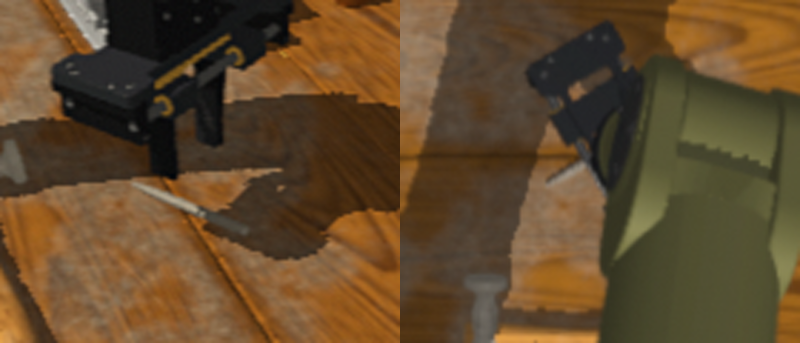

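The fingers straddle the punch: in the scene crop it lies between the two fingertips and square to the jaw axis. Descending.

Emit:
move_arm(
  dp=[
    [0.03,0.02,0.8],
    [0.06,0.03,1.4],
    [0.06,0.03,1.55],
    [0.06,0.03,1.6],
    [0.06,0.03,1.6],
  ],
  turn=[-0.1,-0.1,-0.1,-0.1,-0.1],
  jaw=[0.0,0.0,0.0,0.0,0.0],
)

```text
time: 3.1
position: [0.4808, -0.2283, 0.0032]
tool_rot: [1.546, 2.733, -0.0]
ft_force: [0.1, 1.0, 0.2]
grip_width: 0.497
```

Emit:
move_arm(
  dp=[
    [0,0,0],
    [0,0,0],
    [0,0,0],
    [0,0,0],
    [0,0,0],
  ],
  turn=[0,0,0,0,0],
  jaw=[-1,-1,-1,-1,-1],
  grip_force=25,
)

```text
time: 3.6
position: [0.48, -0.2277, 0.0022]
tool_rot: [1.546, 2.735, -0.0]
ft_force: [-0.1, 0.0, 0.6]
grip_width: 0.128
```

```bash
python3 d.py .481 -.228 .003 120.9;python3 d.py .481 -.228 .003 120.9
```

```text
t 3.6 p [ 0.48   -0.2277  0.0022] th 121.04 tilt [ 1.e-04 -2.e-04 -1.e+00] F [-0.12  0.02  0.56] w 0.128
dp [-0.026  0.024 -0.028] turn 0.03 q [ 0.83  0.33 -0.49  1.95  0.2   0.9   0.78]
t 3.6 p [ 0.48   -0.2277  0.0022] th 121.04 tilt [ 1.e-04 -2.e-04 -1.e+00] F [-0.12  0.02  0.56] w 0.128
dp [-0.026  0.024 -0.028] turn 0.03 q [ 0.83  0.33 -0.49  1.95  0.2   0.9   0.78]
```

Emit:
move_arm(
  dp=[
    [0,0,0],
    [0,0,0],
    [0,0,0],
    [0,0,-1.0],
    [0,0,-2.0],
  ],
  turn=[0,0,0,0,0],
  jaw=[-1,-1,-1,-1,-1],
)

```text
time: 4.1
position: [0.4789, -0.227, 0.0617]
tool_rot: [-1.544, -2.733, -0.001]
ft_force: [1.0, -0.1, -0.4]
grip_width: 0.079
```

Emit:
move_arm(
  dp=[
    [0,0,-1.3],
    [0,0,-2.6],
    [0,0,-3.6],
    [0,0,-3.6],
  ],
  turn=[0,0,0,0],
  jaw=[-1,-1,-1,-1],
)

```text
time: 4.5
position: [0.4828, -0.2288, 0.1749]
tool_rot: [1.542, 2.727, -0.001]
ft_force: [-0.2, 0.3, -0.9]
grip_width: 0.087
```

Run:
```python
from h import *
from d import go
im=save("scene","s3.png")
A=cv2.resize(im[110:300,140:330],None,fx=3,fy=3,interpolation=cv2.INTER_CUBIC)
cv2.imwrite("pics/c3.png",A[:,:,::-1])
go(.576,.128,.17,90)
```

```text
t 4.55 p [ 0.4813 -0.2283  0.1722] th 121.04 tilt [ 0.0039 -0.0027 -1.    ] F [-0.51  0.36 -1.49] w 0.083
dp [8.548 8.828 0.055] turn 6.21 q [ 0.88  0.13 -0.52  1.8   0.07  1.23  0.88]
```

View pics/c3.png

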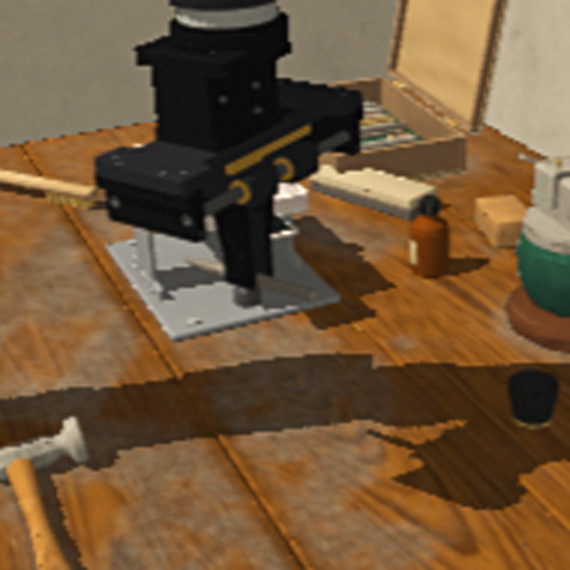

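The punch is gripped at mid-length and looks level. Next I carry it over the tray.

Emit:
move_arm(
  dp=[
    [1.0,1.0,0],
    [2.0,2.1,0],
    [3.0,3.1,0],
    [4.0,4.1,0],
    [5.0,5.2,0],
  ],
  turn=[1.2,2.4,3.6,4.8,6.2],
  jaw=[-1,-1,-1,-1,-1],
)

```text
time: 5.05
position: [0.5352, -0.0175, 0.1683]
tool_rot: [-2.225, -2.215, 0.003]
ft_force: [0.4, -0.9, 0.3]
grip_width: 0.084
```

```bash
python3 d.py .576 .128 .15 90
```

```text
t 5.05 p [ 0.5352 -0.0175  0.1683] th 89.74 tilt [-2.8e-03 -3.0e-04 -1.0e+00] F [ 0.4  -0.86  0.34] w 0.084
dp [4.855 1.341 0.605] turn -0.05 q [ 0.58  0.16 -0.65  1.79  0.11  1.23 -0.1 ]
```

Emit:
move_arm(
  dp=[
    [1.2,0.4,0],
    [2.4,0.8,0],
    [3.6,1.1,0.2],
    [4.85,1.34,0.4],
    [4.85,1.34,0.5],
  ],
  turn=[0,0,0,0,0],
  jaw=[-1,-1,-1,-1,-1],
)

```text
time: 5.55
position: [0.5744, 0.1343, 0.1529]
tool_rot: [-2.206, -2.229, -0.002]
ft_force: [-0.2, 0.8, 0.4]
grip_width: 0.08
```

Emit:
move_arm(
  dp=[
    [0,0,0],
    [0,0,0],
    [0,0,0],
  ],
  turn=[0,0,0],
  jaw=[-1,-1,-1],
)

```text
time: 5.85
position: [0.5764, 0.1249, 0.1547]
tool_rot: [2.223, 2.219, -0.002]
ft_force: [0.3, -0.4, -0.6]
grip_width: 0.083
```

Run:
```python
from h import *
from d import go
im=save("scene","s4.png"); t=save("top","t4.png")
A=cv2.resize(im[120:240,140:280],None,fx=4,fy=4,interpolation=cv2.INTER_CUBIC);B=cv2.resize(t[160:280,100:240],None,fx=4,fy=4,interpolation=cv2.INTER_CUBIC)
cv2.imwrite("pics/c4.png",cv2.resize(np.hstack([A,B]),(800,343))[:,:,::-1])
go(.576,.128,.112,90)
```

```text
t 5.95 p [0.5766 0.1253 0.1551] th 89.91 tilt [ 2.e-04 -7.e-04 -1.e+00] F [ 0.44  0.49 -1.09] w 0.084
dp [ 0.092 -0.019  1.436] turn -0.02 q [ 0.35  0.31 -0.72  1.67  0.22  1.24 -0.43]
```

View pics/c4.png

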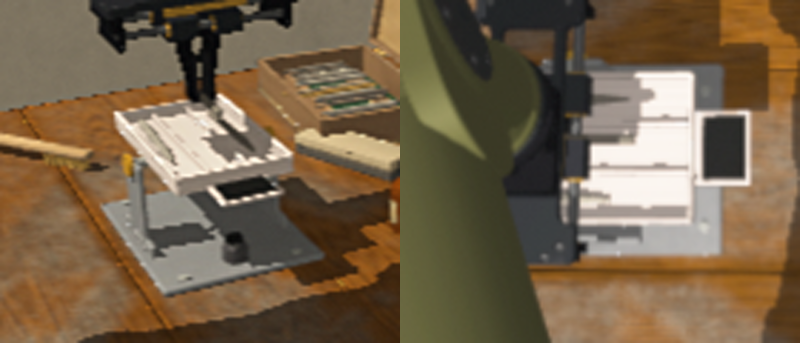

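The held punch is above the middle lane and the tray is level. Lowering it in steps.

Emit:
move_arm(
  dp=[
    [0,-0.02,0.6],
    [0,-0.02,1.1],
    [0,-0.02,1.3],
    [0,-0.02,1.4],
    [0,-0.02,1.4],
  ],
  turn=[0,0,0,0,0],
  jaw=[-1,-1,-1,-1,-1],
)

```text
time: 6.45
position: [0.5756, 0.1267, 0.1128]
tool_rot: [-2.22, -2.222, 0.001]
ft_force: [0.4, 0.5, 0.5]
grip_width: 0.084
```

Emit:
move_arm(
  dp=[
    [0,0,0.05],
    [0,0,0.05],
  ],
  turn=[0,0],
  jaw=[-1,-1],
)

```text
time: 6.65
position: [0.576, 0.127, 0.1119]
tool_rot: [2.22, 2.222, 0.001]
ft_force: [0.4, 0.5, 0.8]
grip_width: 0.083
```

Emit:
move_arm(
  dp=[
    [0,0,0.05],
    [0,0,0.05],
  ],
  turn=[0,0],
  jaw=[-1,-1],
)

```text
time: 6.85
position: [0.5757, 0.1268, 0.1101]
tool_rot: [2.22, 2.222, -0.0]
ft_force: [0.2, -0.6, -0.4]
grip_width: 0.086
```

Emit:
move_arm(
  dp=[
    [0,0,0.05],
    [0,0,0.05],
    [0,0,0.05],
  ],
  turn=[0,0,0],
  jaw=[-1,-1,-1],
)

```text
time: 7.15
position: [0.5757, 0.1268, 0.1085]
tool_rot: [2.221, 2.222, -0.0]
ft_force: [-0.5, 0.4, 0.8]
grip_width: 0.084
```

Emit:
move_arm(
  dp=[
    [0,0,0.05],
    [0,0,0.05],
    [0,0,0.05],
  ],
  turn=[0,0,0],
  jaw=[-1,-1,-1],
)

```text
time: 7.45
position: [0.5757, 0.1268, 0.1069]
tool_rot: [-2.221, -2.222, 0.0]
ft_force: [0.7, 0.3, -0.5]
grip_width: 0.088
```

Emit:
move_arm(
  dp=[
    [0,0,0.04],
    [0,0,0.04],
    [0,0,0.04],
  ],
  turn=[0,0,0],
  jaw=[-1,-1,-1],
)

```text
time: 7.75
position: [0.5757, 0.1268, 0.1057]
tool_rot: [-2.221, -2.222, 0.0]
ft_force: [-0.5, 0.5, -0.1]
grip_width: 0.083
```

No rib contact down to z 0.106, so the drop is about 2 mm. Opening slightly, then rising.

Emit:
move_arm(
  dp=[
    [0,0,0],
    [0,0,0],
    [0,0,0],
  ],
  turn=[0,0,0],
  jaw=[-0.74,-0.72,-0.72],
)

```text
time: 8.05
position: [0.5758, 0.1268, 0.1059]
tool_rot: [2.221, 2.222, 0.0]
ft_force: [0.6, 0.6, 0.5]
grip_width: 0.135
```

Emit:
move_arm(
  dp=[
    [0,0,-0.15],
    [0,0,-0.3],
    [0,0,-0.5],
    [0,0,-1.0],
    [0,0,-1.8],
  ],
  turn=[0,0,0,0,0],
  jaw=[-0.7,-0.6,-0.5,-0.5,-0.5],
)

```text
time: 8.55
position: [0.5749, 0.1266, 0.1601]
tool_rot: [-2.22, -2.222, 0.003]
ft_force: [0.0, 0.3, 0.2]
grip_width: 0.24
```

```bash
python3 d.py .576 -.005 .16 90
```

```text
t 8.55 p [0.5749 0.1266 0.1601] th 90.05 tilt [-2.1e-03 -3.0e-04 -1.0e+00] F [0.02 0.28 0.2 ] w 0.24
dp [-4.385  0.032  0.005] turn 0.01 q [ 0.35  0.31 -0.73  1.67  0.21  1.25 -0.42]
```

Emit:
move_arm(
  dp=[
    [-1.2,0,0],
    [-2.4,0,0],
    [-3.6,0,0],
    [-4.45,0,0],
    [-4.45,0,0],
  ],
  turn=[0,0,0,0,0],
  jaw=[-1,-1,-1,-1,-1],
)

```text
time: 9.05
position: [0.5763, -0.0125, 0.1609]
tool_rot: [2.227, 2.212, -0.002]
ft_force: [-0.1, 0.1, -0.1]
grip_width: 0.007
```

Run:
```python
from h import *
from d import go
im=save("scene","s5.png"); t=save("top","t5.png")
A=cv2.resize(im[120:240,140:280],None,fx=4,fy=4,interpolation=cv2.INTER_CUBIC);B=cv2.resize(t[160:280,100:240],None,fx=4,fy=4,interpolation=cv2.INTER_CUBIC)
cv2.imwrite("pics/c5.png",cv2.resize(np.hstack([A,B]),(800,343))[:,:,::-1])
go(.576,-.007,.112,90)
```

```text
t 9.15 p [ 0.5762 -0.0069  0.1609] th 89.96 tilt [ 1.1e-03  3.0e-04 -1.0e+00] F [-0.06 -0.06  0.3 ] w 0.007
dp [-0.004 -0.008  1.629] turn -0.01 q [ 0.54  0.27 -0.67  1.7   0.17  1.23 -0.17]
```

View pics/c5.png

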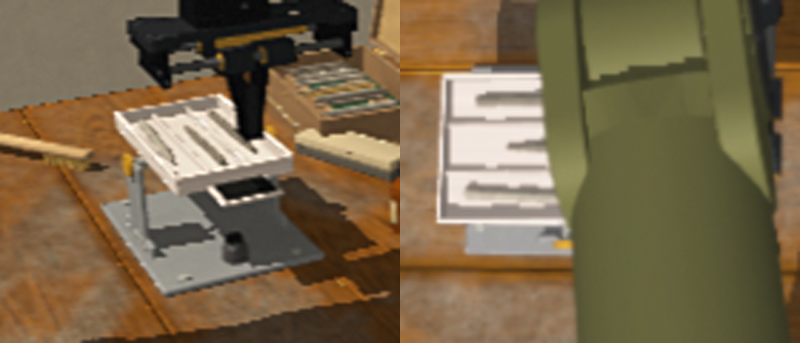

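The released punch lies in the middle lane, and the fingers are shut above the lip side. Lowering onto the pad.

Emit:
move_arm(
  dp=[
    [0,0,0.8],
    [0,0,1.4],
    [0,0,1.7],
    [0,0,1.7],
    [0,0,1.7],
  ],
  turn=[0,0,0,0,0],
  jaw=[-1,-1,-1,-1,-1],
)

```text
time: 9.65
position: [0.5763, -0.0057, 0.1097]
tool_rot: [2.219, 2.223, 0.001]
ft_force: [-0.5, 0.3, 0.2]
grip_width: 0.005
```

Emit:
move_arm(
  dp=[
    [0,0,0.1],
    [0,0,0.2],
    [0,0,0.3],
    [0,0,0.3],
  ],
  turn=[0,0,0,0],
  jaw=[-1,-1,-1,-1],
)

```text
time: 10.05
position: [0.5764, -0.0067, 0.1]
tool_rot: [2.22, 2.222, 0.001]
ft_force: [0.3, 0.7, 1.5]
grip_width: 0.007
```

```bash
python3 d.py .576 -.0072 .0909 90
```

```text
t 10.05 p [ 0.5764 -0.0067  0.1   ] th 90.04 tilt [ 0.0012 -0.     -1.    ] F [0.27 0.74 1.5 ] w 0.007
dp [-0.017 -0.014  0.305] turn 0.01 q [ 0.52  0.32 -0.65  1.77  0.22  1.12 -0.2 ]
```

Emit:
move_arm(
  dp=[
    [0,0,0.2],
    [-0.01,0,0.4],
    [0,0,0.6],
    [0.02,0,0.8],
    [0.06,0,1.0],
  ],
  turn=[0,0,0,0,0],
  jaw=[-1,-1,-1,-1,-1],
)

```text
time: 10.55
position: [0.5759, -0.0049, 0.0693]
tool_rot: [2.221, 2.222, 0.0]
ft_force: [0.7, 0.2, 3.1]
grip_width: 0.005
```

Emit:
move_arm(
  dp=[
    [0.03,0,0.15],
    [0.07,0,0.3],
    [0.11,0,0.45],
    [0.15,0,0.6],
    [0.15,0,0.6],
  ],
  turn=[0,0,0,0,0],
  jaw=[-1,-1,-1,-1,-1],
)

```text
time: 11.05
position: [0.5753, -0.0003, 0.0511]
tool_rot: [-2.22, -2.222, 0.001]
ft_force: [-0.4, 0.8, 3.4]
grip_width: 0.005
```

```bash
python3 d.py .576 .0036 .0425 90
```

```text
t 11.05 p [ 5.753e-01 -3.000e-04  5.110e-02] th 90.06 tilt [-1.2e-03 -1.0e-04 -1.0e+00] F [-0.4   0.82  3.4 ] w 0.005
dp [0.129 0.024 0.286] turn 0.01 q [ 0.49  0.38 -0.64  1.81  0.26  1.04 -0.24]
```

Emit:
move_arm(
  dp=[
    [0.03,0,0.07],
    [0.06,0,0.13],
    [0.09,0,0.2],
    [0.09,0,0.2],
  ],
  turn=[0,0,0,0],
  jaw=[-1,-1,-1,-1],
)

```text
time: 11.45
position: [0.5754, 0.002, 0.0454]
tool_rot: [-2.22, -2.222, 0.002]
ft_force: [-0.7, -0.5, 2.2]
grip_width: 0.011
```

Emit:
move_arm(
  dp=[
    [0.02,0,0.03],
    [0.03,0,0.06],
    [0.03,0,0.06],
  ],
  turn=[0,0,0],
  jaw=[-1,-1,-1],
)

```text
time: 11.75
position: [0.5755, 0.0028, 0.0438]
tool_rot: [-2.221, -2.222, 0.001]
ft_force: [-1.3, -2.7, 1.1]
grip_width: -0.001
```

Emit:
move_arm(
  dp=[
    [0.015,0,0.03],
    [0.03,0,0.05],
    [0.03,0,0.05],
  ],
  turn=[0,0,0],
  jaw=[-1,-1,-1],
)

```text
time: 12.05
position: [0.5757, 0.0039, 0.0424]
tool_rot: [2.221, 2.222, -0.001]
ft_force: [-0.8, -1.6, 1.2]
grip_width: 0.009
```

Unexpected: the y force grew while the z force fell. I'll look before pressing further.

Run:
```python
from h import *
from d import go
im=save("scene","s6.png")
A=cv2.resize(im[110:230,150:290],None,fx=5,fy=5,interpolation=cv2.INTER_CUBIC)
cv2.imwrite("pics/c6.png",A[:,:,::-1])
for k in range(3): go(.576,.0076,.0342,90); ctrl.get_image("scene")
```

```text
t 12.1 p [0.5758 0.004  0.0424] th 90.04 tilt [-1.e-04 -3.e-04 -1.e+00] F [-0.73 -2.79  2.03] w 0.003
dp [0.122 0.006 0.275] turn 0.01 q [ 0.48  0.39 -0.64  1.81  0.27  1.02 -0.26]
t 12.15 p [0.5759 0.004  0.0425] th 90.04 tilt [ 0.e+00 -2.e-04 -1.e+00] F [-0.38 -2.    1.85] w 0.006
dp [0.12  0.005 0.277] turn 0.01 q [ 0.48  0.39 -0.64  1.81  0.27  1.02 -0.26]
t 12.2 p [0.5759 0.004  0.0425] th 90.04 tilt [ 1.e-04 -2.e-04 -1.e+00] F [-0.8  -2.01  1.85] w 0.009
dp [0.12  0.004 0.278] turn 0.01 q [ 0.48  0.39 -0.64  1.81  0.27  1.02 -0.26]
```

View pics/c6.png

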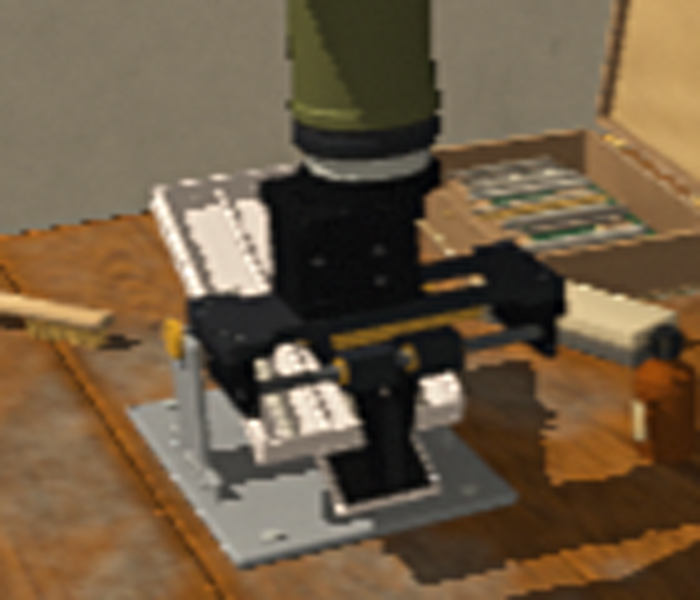

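The fingers are on the pad, but seem to lean against the end wall. I'll shift about 4 mm outward along the pad.

Emit:
move_arm(
  dp=[
    [-0.04,0,0.02],
    [-0.08,0,0.04],
    [-0.13,0,0.06],
    [-0.13,0,0.06],
  ],
  turn=[0,0,0,0],
  jaw=[-1,-1,-1,-1],
)

```text
time: 12.65
position: [0.5763, 0.0003, 0.0409]
tool_rot: [2.22, 2.222, 0.001]
ft_force: [0.2, 0.3, 1.5]
grip_width: 0.003
```

Emit:
move_arm(
  dp=[
    [0.01,0,0.03],
    [0.02,0,0.06],
    [0.02,0,0.06],
  ],
  turn=[0,0,0],
  jaw=[-1,-1,-1],
)

```text
time: 12.95
position: [0.5761, 0.001, 0.0389]
tool_rot: [2.22, 2.222, 0.001]
ft_force: [0.1, 0.4, 2.4]
grip_width: 0.001
```

Emit:
move_arm(
  dp=[
    [0.01,0,0.03],
    [0.02,0,0.05],
    [0.02,0,0.05],
  ],
  turn=[0,0,0],
  jaw=[-1,-1,-1],
)

```text
time: 13.25
position: [0.576, 0.0014, 0.0374]
tool_rot: [2.22, 2.222, 0.0]
ft_force: [0.6, 1.1, 2.4]
grip_width: 0.003
```

Emit:
move_arm(
  dp=[
    [0.01,0,0.03],
    [0.02,0,0.05],
    [0.02,0,0.05],
  ],
  turn=[0,0,0],
  jaw=[-1,-1,-1],
)

```text
time: 13.55
position: [0.5759, 0.002, 0.0359]
tool_rot: [2.22, 2.222, 0.0]
ft_force: [-0.0, 0.3, 2.8]
grip_width: 0.006
```

Emit:
move_arm(
  dp=[
    [0.01,0,0.02],
    [0.02,0,0.04],
    [0.02,0,0.04],
  ],
  turn=[0,0,0],
  jaw=[-1,-1,-1],
)

```text
time: 13.85
position: [0.5759, 0.0026, 0.0347]
tool_rot: [2.22, 2.222, -0.0]
ft_force: [0.8, -0.2, 2.7]
grip_width: 0.005
```

Emit:
move_arm(
  dp=[
    [0.01,0,0.02],
    [0.02,0,0.04],
    [0.02,0,0.04],
  ],
  turn=[0,0,0],
  jaw=[-1,-1,-1],
)

```text
time: 14.15
position: [0.5759, 0.0032, 0.0335]
tool_rot: [2.22, 2.222, -0.0]
ft_force: [1.2, -0.1, 2.1]
grip_width: 0.006
```

Emit:
move_arm(
  dp=[
    [0.01,0,0.02],
    [0.02,0,0.04],
    [0.02,0,0.04],
  ],
  turn=[0,0,0],
  jaw=[-1,-1,-1],
)

```text
time: 14.45
position: [0.5758, 0.0038, 0.0322]
tool_rot: [2.221, 2.222, -0.0]
ft_force: [0.7, 0.1, 2.8]
grip_width: 0.005
```

Emit:
move_arm(
  dp=[
    [0.01,0,0.02],
    [0.02,0,0.04],
    [0.02,0,0.04],
  ],
  turn=[0,0,0],
  jaw=[-1,-1,-1],
)

```text
time: 14.75
position: [0.5758, 0.0044, 0.0311]
tool_rot: [2.22, 2.222, -0.0]
ft_force: [0.6, 0.4, 3.0]
grip_width: 0.005
```

Emit:
move_arm(
  dp=[
    [0.01,0,0.02],
    [0.02,0,0.045],
    [0.02,0,0.045],
  ],
  turn=[0,0,0],
  jaw=[-1,-1,-1],
)

```text
time: 15.05
position: [0.5758, 0.0051, 0.0297]
tool_rot: [-2.22, -2.222, 0.0]
ft_force: [1.7, -1.0, 2.8]
grip_width: 0.006
```

Emit:
move_arm(
  dp=[
    [0.01,0,0.02],
    [0.02,0,0.045],
    [0.02,0,0.045],
  ],
  turn=[0,0,0],
  jaw=[-1,-1,-1],
)

```text
time: 15.35
position: [0.5757, 0.0057, 0.0283]
tool_rot: [-2.22, -2.222, 0.0]
ft_force: [0.8, 0.2, 3.0]
grip_width: 0.007
```

Emit:
move_arm(
  dp=[
    [0.01,0,0.02],
    [0.02,0,0.045],
    [0.02,0,0.045],
  ],
  turn=[0,0,0],
  jaw=[-1,-1,-1],
)

```text
time: 15.65
position: [0.5757, 0.0062, 0.0269]
tool_rot: [-2.22, -2.222, 0.0]
ft_force: [0.2, -0.9, 2.8]
grip_width: 0.005
```

Emit:
move_arm(
  dp=[
    [0.01,0,0.02],
    [0.02,0,0.045],
    [0.02,0,0.045],
  ],
  turn=[0,0,0],
  jaw=[-1,-1,-1],
)

```text
time: 15.95
position: [0.5757, 0.0069, 0.0256]
tool_rot: [-2.22, -2.222, 0.0]
ft_force: [0.2, -0.0, 2.9]
grip_width: 0.003
```

Emit:
move_arm(
  dp=[
    [0.01,0,0.02],
    [0.02,0,0.045],
    [0.02,0,0.045],
  ],
  turn=[0,0,0],
  jaw=[-1,-1,-1],
)

```text
time: 16.25
position: [0.5757, 0.0074, 0.0242]
tool_rot: [-2.22, -2.222, 0.0]
ft_force: [0.8, 1.1, 2.9]
grip_width: 0.006
```

Emit:
move_arm(
  dp=[
    [0.01,0,0.02],
    [0.02,0,0.045],
    [0.02,0,0.045],
  ],
  turn=[0,0,0],
  jaw=[-1,-1,-1],
)

```text
time: 16.55
position: [0.5758, 0.008, 0.0229]
tool_rot: [-2.22, -2.222, 0.0]
ft_force: [0.4, 1.1, 3.0]
grip_width: 0.009
```

Emit:
move_arm(
  dp=[
    [0.01,0,0.02],
    [0.02,0,0.045],
    [0.02,0,0.045],
  ],
  turn=[0,0,0],
  jaw=[-1,-1,-1],
)

```text
time: 16.85
position: [0.5758, 0.0087, 0.0216]
tool_rot: [-2.22, -2.222, 0.0]
ft_force: [0.0, 0.4, 2.6]
grip_width: 0.007
```

Emit:
move_arm(
  dp=[
    [0.01,0,0.02],
    [0.02,0,0.045],
    [0.02,0,0.045],
  ],
  turn=[0,0,0],
  jaw=[-1,-1,-1],
)

```text
time: 17.15
position: [0.5758, 0.0092, 0.0202]
tool_rot: [2.221, 2.222, -0.0]
ft_force: [-0.1, 0.8, 2.0]
grip_width: 0.005
```

Emit:
move_arm(
  dp=[
    [0.01,0,0.02],
    [0.02,0,0.045],
    [0.02,0,0.045],
  ],
  turn=[0,0,0],
  jaw=[-1,-1,-1],
)

```text
time: 17.45
position: [0.5758, 0.0099, 0.019]
tool_rot: [2.22, 2.222, -0.0]
ft_force: [-0.0, -1.2, 3.3]
grip_width: 0.01
```

Emit:
move_arm(
  dp=[
    [0.01,0,0.02],
    [0.02,0,0.045],
    [0.02,0,0.045],
  ],
  turn=[0,0,0],
  jaw=[-1,-1,-1],
)

```text
time: 17.75
position: [0.576, 0.0102, 0.0182]
tool_rot: [2.22, 2.222, -0.001]
ft_force: [-1.9, 0.3, 8.0]
grip_width: 0.007
```

The stop is met at 8 N. Adding a little, then holding.

Emit:
move_arm(
  dp=[
    [0.01,0,0.02],
    [0.01,0,0.03],
    [0.01,0,0.03],
  ],
  turn=[0,0,0],
  jaw=[-1,-1,-1],
)

```text
time: 18.05
position: [0.576, 0.0103, 0.0178]
tool_rot: [2.22, 2.221, -0.001]
ft_force: [-3.0, -0.2, 10.7]
grip_width: 0.006
```

Emit:
move_arm(
  dp=[
    [0,0,0.02],
    [0,0,0.04],
    [0,0,0.04],
  ],
  turn=[0,0,0],
  jaw=[-1,-1,-1],
)

```text
time: 18.35
position: [0.5762, 0.0104, 0.0173]
tool_rot: [2.22, 2.221, -0.001]
ft_force: [-4.6, -0.7, 15.2]
grip_width: 0.006
```

Emit:
move_arm(
  dp=[
    [0,0,0],
    [0,0,0],
    [0,0,0],
    [0,0,0],
    [0,0,0],
  ],
  turn=[0,0,0,0,0],
  jaw=[-1,-1,-1,-1,-1],
)

```text
time: 18.85
position: [0.5762, 0.0104, 0.0174]
tool_rot: [2.22, 2.221, -0.001]
ft_force: [-5.0, -1.6, 15.2]
grip_width: 0.008
```

Emit:
move_arm(
  dp=[
    [0,0,0],
    [0,0,0],
    [0,0,0],
    [0,0,0],
    [0,0,0],
  ],
  turn=[0,0,0,0,0],
  jaw=[-1,-1,-1,-1,-1],
)

```text
time: 19.35
position: [0.5762, 0.0104, 0.0174]
tool_rot: [2.22, 2.221, -0.001]
ft_force: [-4.4, -1.3, 15.3]
grip_width: 0.005
```

Run:
```python
from h import *
from d import go
im=save("scene","s7.png"); t=save("top","t7.png")
A=cv2.resize(im[120:240,140:280],None,fx=4,fy=4,interpolation=cv2.INTER_CUBIC);B=cv2.resize(t[160:280,100:240],None,fx=4,fy=4,interpolation=cv2.INTER_CUBIC)
cv2.imwrite("pics/c7.png",cv2.resize(np.hstack([A,B]),(800,343))[:,:,::-1])
go(.576,-.007,.1,90)
```

```text
t 19.45 p [0.5762 0.0104 0.0174] th 90.04 tilt [ 4.0e-04 -1.4e-03 -1.0e+00] F [-3.97 -1.17 15.93] w 0.002
dp [-0.583 -0.006 -2.753] turn 0.01 q [ 0.46  0.43 -0.62  1.83  0.3   0.98 -0.29]
```

View pics/c7.png

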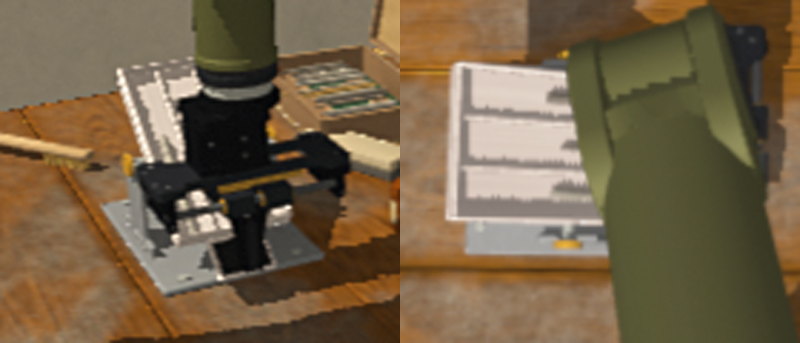

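The tray is on the stop at about 15 N, held for over 1 s, and the visible outer punches have slid to the lip end. Easing up along the arc.

Emit:
move_arm(
  dp=[
    [-0.02,0,-0.06],
    [-0.06,0,-0.17],
    [-0.12,0,-0.3],
    [-0.18,0,-0.45],
    [-0.24,0,-0.6],
  ],
  turn=[0,0,0,0,0],
  jaw=[-1,-1,-1,-1,-1],
)

```text
time: 19.95
position: [0.5756, 0.0024, 0.0336]
tool_rot: [2.221, 2.221, -0.002]
ft_force: [0.6, -3.3, 1.1]
grip_width: 0.01
```

```bash
python3 d.py .576 -.0083 .067 90
```

```text
t 19.95 p [0.5756 0.0024 0.0336] th 90.0 tilt [-6.e-04 -1.e-03 -1.e+00] F [ 0.63 -3.34  1.1 ] w 0.01
dp [-0.356  0.011 -1.114] turn 0.0 q [ 0.48  0.4  -0.63  1.82  0.28  1.01 -0.26]
```

Emit:
move_arm(
  dp=[
    [-0.06,0,-0.15],
    [-0.12,0,-0.3],
    [-0.18,0,-0.45],
    [-0.24,0,-0.6],
    [-0.28,0,-0.75],
  ],
  turn=[0,0,0,0,0],
  jaw=[-1,-1,-1,-1,-1],
)

```text
time: 20.45
position: [0.5757, -0.0049, 0.0564]
tool_rot: [-2.22, -2.222, 0.0]
ft_force: [-0.3, -1.9, 1.4]
grip_width: 0.009
```

```bash
python3 d.py .576 -.0105 .085 90
```

```text
t 20.45 p [ 0.5757 -0.0049  0.0564] th 90.05 tilt [-2.e-04  0.e+00 -1.e+00] F [-0.28 -1.92  1.35] w 0.009
dp [-0.187  0.009 -0.954] turn 0.01 q [ 0.5   0.38 -0.64  1.8   0.26  1.05 -0.23]
```

Emit:
move_arm(
  dp=[
    [-0.04,0,-0.15],
    [-0.08,0,-0.3],
    [-0.11,0,-0.45],
    [-0.14,0,-0.6],
    [-0.16,0,-0.75],
  ],
  turn=[0,0,0,0,0],
  jaw=[-1,-1,-1,-1,-1],
)

```text
time: 20.95
position: [0.5758, -0.0096, 0.0789]
tool_rot: [-2.22, -2.222, 0.0]
ft_force: [-0.3, -1.7, 1.4]
grip_width: 0.004
```

Emit:
move_arm(
  dp=[
    [-0.01,0,-0.12],
    [-0.02,0,-0.24],
    [-0.02,0,-0.36],
    [-0.02,0,-0.48],
    [-0.02,0,-0.58],
  ],
  turn=[0,0,0,0,0],
  jaw=[-1,-1,-1,-1,-1],
)

```text
time: 21.45
position: [0.5759, -0.0102, 0.0963]
tool_rot: [2.22, 2.222, 0.0]
ft_force: [-0.4, -0.5, 1.4]
grip_width: 0.006
```

```bash
python3 d.py .576 -.0105 .11 90
```

```text
t 21.45 p [ 0.5759 -0.0102  0.0963] th 90.05 tilt [ 2.e-04 -0.e+00 -1.e+00] F [-0.43 -0.5   1.39] w 0.006
dp [-0.01   0.002 -0.457] turn 0.01 q [ 0.53  0.33 -0.65  1.77  0.22  1.12 -0.2 ]
```

Slowly through the last 10 mm to level and off, then up and outward for a clear view.

Emit:
move_arm(
  dp=[
    [0,0,-0.07],
    [0,0,-0.14],
    [0,0,-0.2],
    [0,0,-0.26],
    [0,0,-0.32],
  ],
  turn=[0,0,0,0,0],
  jaw=[-1,-1,-1,-1,-1],
)

```text
time: 21.95
position: [0.5758, -0.01, 0.1055]
tool_rot: [-2.22, -2.222, -0.0]
ft_force: [-0.4, -0.4, 0.1]
grip_width: 0.009
```

Emit:
move_arm(
  dp=[
    [0,0,-0.2],
    [0,0,-0.8],
    [0,0,-1.6],
    [-1.0,0,-2.6],
    [-2.2,0,-3.0],
  ],
  turn=[0,0,0,0,0],
  jaw=[-1,-1,-1,-1,-1],
)

```text
time: 22.45
position: [0.5775, -0.0744, 0.199]
tool_rot: [2.213, 2.225, 0.005]
ft_force: [0.7, -0.6, 0.7]
grip_width: 0.009
```

Emit:
move_arm(
  dp=[
    [-1.5,0,0],
    [-3,0,0],
    [-4.5,0,0],
    [-5,0,0],
    [-5,0,0],
  ],
  turn=[0,0,0,0,0],
  jaw=[-1,-1,-1,-1,-1],
)

```text
time: 22.95
position: [0.5751, -0.2297, 0.1951]
tool_rot: [-2.226, -2.216, 0.001]
ft_force: [0.1, 0.3, -1.1]
grip_width: 0.005
```

Run:
```python
from h import *
from d import go
t=save("top","t8.png")
cv2.imwrite("pics/c8.png",cv2.resize(t[175:250,105:230],None,fx=6,fy=6,interpolation=cv2.INTER_CUBIC)[:,:,::-1])
for n,px in(("loupe",0),("oil_bottle",0),("wax_tin",0)): print(n,[(round(o["confidence"],2),np.round(o["rect"],0).tolist()) for o in ctrl.look_for("top",n)][:2])
go(.576,-.007,.1,90)
```

```text
loupe [(0.67, [206.0, 140.0, 17.0, 18.0])]
oil_bottle [(0.49, [205.0, 141.0, 18.0, 18.0])]
wax_tin []
t 23.15 p [ 0.5766 -0.223   0.1958] th 90.28 tilt [ 4.0e-04  1.2e-03 -1.0e+00] F [-0.91  1.74  0.24] w 0.005
dp [7.198 0.012 3.202] turn 0.06 q [ 0.78  0.32 -0.55  1.56  0.17  1.32  0.21]
```

View pics/c8.png

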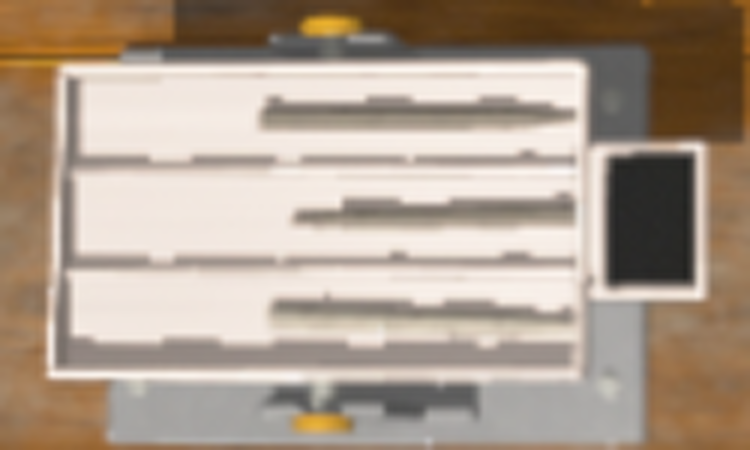

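All three punches lie against the lip-end wall (right ends at column 575) and the tray outline matches the level picture. Handing in.

Emit:
move_arm(
  dp=[
    [0,0,0],
    [0,0,0],
    [0,0,0],
    [0,0,0],
  ],
  turn=[0,0,0,0],
  jaw=[-1,-1,-1,-1],
)

```text
time: 23.55
position: [0.5761, -0.2259, 0.1956]
tool_rot: [2.22, 2.223, -0.0]
ft_force: [-0.8, -0.2, 0.6]
grip_width: 0.003
```

```bash
python3 -c "
from bench import ctrl
print(ctrl.close_job(), ctrl.get_state()['ft_force'])"
```

```text
the job is handed in; nothing more can be done
the job is handed in; nothing more can be done
```

I laid the loose punch in the middle lane, tipped the tray onto its stop, held it there, eased it back to level and handed the job in at about 23.6 s. No verdict was reported.

- **Pressing:** the stop was met at roughly 0.65 rad (worked out from the finger height). I held about 15 N vertical force for over 1 s; the highest vertical reading was 15.9 N.
- **Last picture (top camera):** all three punches lie with their ends at the lip-end wall, the stray one in the middle lane. The tray outline matches the level one from the start, and the arm was clear of it.
- **Force during tipping:** partway down, the force swung sideways (about -2.8 N in y). I took it for leaning on the end wall and shifted 4 mm outward. Similar sideways forces on the way up suggest it was mostly friction on the pad.
- **Not confirmed:** the last look for the loupe and the tin failed. The detector's "loupe" was the bottle, and it did not find the tin. The bottle was detected where it started. The arm was not taken near any of them.

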